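# Prop open the vial case

## Task

Raise the lid of the vial case, then push the red knob of its folding stay back past straight, fully home against its stop, so that the stay locks and the lid stays up unaided. Leave the amber bottles and the blue bin where they stand.

Things in the scene. Friction and masses are not known exactly. Their poses are not given: they have to be found in the camera images.
- case: Aluminium case fixed to the table, 170 deep (x) x 200 wide (y) x 100 high, blue panel on its front (-x) face. Origin: centre of its underside. x points from front to hinge side (to the robot's left, give or take 20 degrees), z up. The lid is hinged along y on the rear rim, 85 from the origin in +x, at height 100. The folding stay is outside its right (-y) wall.
- lip (a point): Middle of the front edge, underside, of the blue lift lip: a flat tongue 100 wide (y), 7 thick, sticking out 40 in front of the case, clear below, at height 100 when shut. It turns with the lid, 210 from the hinge line. The lid (white frame, clear pane, 170 x 200 x 9, 0.4 to 0.6 kg) is raised by pushing up from below the lip and following its arc.
- lid_hinge (a point): Point on the lid's hinge line, half-way along the case's width, at the rear rim. The lid's axes: x from the lip to the hinge, y along the hinge.
- lid (a joint): Lid angle in rad: 0 shut, growing as the lip rises. The stay stops it at 1.31 (75 degrees); it rests at about 1.30 when locked. The hinge is strongly damped (3 N m s/rad): let go unlocked, the lid sinks shut by itself, near the top at 0.03 to 0.05 rad/s, then faster. Raising it at 0.3 rad/s takes about 9 N at the lip.
- stay_knob (a point): Centre of the red knob, a pin 16 in diameter, 45 long along case y, on the stay's knuckle, its ends 19 and 64 outside the right wall. Lid shut: hangs 36 above the table. Lid nearly up: it bulges forward and up of the line through the stay's end pivots. Push it rearward and down (case +x, 30 degrees below level, a few N) past straight. Locked: 55 in front of the hinge line, height 151.
- stay_upper (a joint): Knuckle angle of the folding stay in rad: 0 folded with the lid shut, 2.83 when the two links are in line, 3.11 at the stop, past straight, where the stay is locked and carries the lid.
- bottle_a: Loose amber bottle, white cap, 60 in diameter, 120 high. Origin: centre of its underside.
- bottle_b: A second such bottle.
- bin: Loose open blue bin of grey stoppers, 140 x 110 x 60 high. Origin: centre of its underside.
- stay_pivot (a point): Lower pivot of the folding stay on the case's right wall, 95 in front of the hinge line at height 100. The lower link (64 long, steel) turns about it and carries the knuckle with the red knob forward and up as the lid rises; the upper link (64 long) joins the knuckle to the lid's right edge, 115 from the hinge.

How it is judged:
By the outcome, as a careful person would: the job done as asked, in the order asked, and still so for the second after the job is handed in, with the robot touching nothing.
It also fails if it takes over 48 s, if anything falls off the work surface, if the arm or the gripper's body presses on something with over 40 N, if the wrist force passes 120 N, or if a joint passes its speed limit or range.

## Robot

A 6-joint arm with a two-finger parallel gripper is mounted at the origin on the work surface. World frame = base frame: x ahead of the robot, y to its left, z up, the work surface at z = 0. Lengths are in m, angles in rad, forces in N, time in s.
With the tool pointing down it reaches from about 0.375 to 0.9 m from the base axis. Payload 3.1 kg.
Tool frame: the origin (TCP) lies midway between the tips of the shut fingers; the grasp point (between the pads) lies 19 mm behind it; z points along the fingers, x is the direction in which the jaws open and shut, and the axes are right-handed (so a half turn about z gives the same grasp; the last joint's range is limited). The gripper opens to 87 mm and grips with 3 to 60 N. Pads are 19 mm wide; open, the fingers measure 117 mm over their backs; the gripper's body (75 mm by 190 mm) begins 51 mm behind the grasp point.
Start: joints at [1.016, 0.527, 1.433, -0, 1.181, -0.178], TCP at [0.23, 0.581, 0.223] pointing down, gripper open.
Joint ranges: [-3.08, 3.08], [-0.75, 2.2], [0.22, 2.44], [-1.43, 4.57], [0, 2.65], [-2.85, 2.85]. Speed limits (rad/s): [2.79, 2.79, 3.14, 3.14, 3.14, 3.14].

## Interface

Orientations are given as a unit quaternion [x, y, z, w].
In Python, from rig import * gives the robot as it stands.
- The arm moves only by the tool drive_tool, never from a script. Its argument "plan" is a list of rows, each an object with "offset": the shift along the tool's x, y, z in cm, a list of three; "delta_rot": the turn, a rotation vector about the tool's x, y, z in degrees, a list of three; "jaw": the finger opening in cm, from 0 to 8.7. In form: [{"offset": [dx, dy, dz], "delta_rot": [wx, wy, wz], "jaw": jaw}, ...]. A call has exactly 8 rows; each row is the pose to reach, as a shift and turn from the pose commanded when the call began, along the tool's axes at that moment; what a row does not reach only later rows make up. A row lasts 1/12 s, in which the tool goes at most 41.7 mm and 7.16 degrees, less where a joint would pass 70% of its speed; a pose out of reach is approached as far as the arm can. A call with a gripper value outside its range is refused whole. The fingers move at their own pace and stop on an object; "squeeze" is the grip in N (left out, the last holds). Time passes only in rows, so rows that repeat a pose let the fingers close, or fill a call up. It gives the time, the measured TCP pose, the force and the opening at its end, in the units of the state.
- get_obs(): the state, without advancing time (a new reading comes with each control period).
- camera(name): name is "scene" or "top" or "wrist"; returns the picture (480x640x3 uint8, red, green, blue); there is no depth.
- calibration(name): a dict with "K" (3x3 intrinsics, pixels), "distortion" ([k1, k2, p1, p2, k3] as OpenCV has them; the pictures are not rectified), "pose" (4x4, takes a point from camera to world coordinates); the wrist camera has in their place "tool_from_camera" (4x4, takes a point from camera to tool coordinates, whose origin is the TCP and whose axes are the tool frame's). Camera axes: x right, y down, z forward; pixel columns grow to the right and rows downward; lengths in m; the calibration is good to about 2 mm. A picture is of the moment at which its call begins: read the wrist's pose just before it. calibration takes no time and is no camera call.
- hand_in(): hands the job in, once; it reports no verdict.
The state is a dict: "time": time; "q": joint angles; "joint_velocities": joint speeds; "joint_torque": joint torques, N m; "position": TCP position; "tool_rot": TCP orientation; "ft_force": force on the tool from outside, world axes, zero at the start; "moment": the same for the moment, N m; "grip_width": finger opening in m.
Only numpy, scipy, OpenCV 4.12 (cv2) and the standard library are available. Lean on these libraries where they do the work, as an engineer would, in place of code of your own. Each camera call takes 0.05 s, during which the arm holds its last target.

## Working session

There is one attempt and no reset: what is moved stays moved. The work goes in short steps, Python scripts to look and compute and a tool call to move; the robot and the scene stay as the last step left them, time stands still between calls to the robot, and variables do not carry over. Pictures are saved under pics/ and viewed, and the job is handed in when it is done.

Besides the shell and the picture viewer there is one more tool, called after ">>>" as name(argument=value, ...) on one line, values as JSON. drive_tool: Moves the arm, as the interface text tells. Its arguments: {"type":"object","properties":{"plan":{"type":"array","items":{"type":"object","properties":{"offset":{"type":"array","items":{"type":"number"}},"delta_rot":{"type":"array","items":{"type":"number"}},"jaw":{"type":"number"}}}},"squeeze":{"type":"number"}},"required":["plan"]}

```bash
mkdir -p pics; ls
cat > h.py <<'E'
from rig import *
import numpy as np, cv2
from scipy.spatial.transform import Rotation as R
def shot(n,f):
    im=camera(n); cv2.imwrite('pics/'+f,cv2.cvtColor(im,cv2.COLOR_RGB2BGR)); return im
E
python3 - <<'E'
from h import *
o=get_obs(); print(o)
for n in ['scene','top']:
    shot(n,n+'1.png'); c=calibration(n); print(n,np.round(c['K'],1).tolist(),c['distortion'],np.round(c['pose'],4).tolist())
print(calibration('wrist'))
E
```

```text
pics
{'time': 0.0, 'q': array([ 1.01549575e+00,  5.28459921e-01,  1.43388938e+00,  7.33108341e-06,
        1.18138333e+00, -1.78505331e-01]), 'joint_velocities': array([-0.00049623,  0.00091615, -0.00203821,  0.00056534, -0.0015885 ,
        0.00061646]), 'joint_torque': array([-6.60623136e-04, -4.40035808e+01, -1.76593459e+01,  6.32800232e-02,
        5.82645438e-02, -1.94541612e-04]), 'position': array([0.22955092, 0.58054223, 0.22157957]), 'tool_rot': array([ 8.27025833e-01,  5.62162900e-01, -9.79028543e-04,  4.31731653e-04]), 'ft_force': array([-1.09176489, -0.19065052, -0.11490155]), 'moment': array([ 0.04973313, -0.03915022, -0.0191339 ]), 'grip_width': 0.08704881468298227}
scene [[624.5, 0.0, 318.9], [0.0, 624.5, 249.5], [0.0, 0.0, 1.0]] [-0.19356698  0.          0.          0.          0.        ] [[-0.883, 0.2662, -0.3866, 1.1388], [0.4688, 0.5401, -0.6989, 1.0061], [0.0227, -0.7984, -0.6017, 0.9837], [0.0, 0.0, 0.0, 1.0]]
top [[496.1, 0.0, 326.8], [0.0, 496.1, 242.0], [0.0, 0.0, 1.0]] [-0.11965374  0.          0.          0.          0.        ] [[-0.029, -0.9813, 0.1901, 0.3705], [-0.9996, 0.029, -0.0025, -0.0425], [-0.0031, -0.1901, -0.9818, 1.1309], [0.0, 0.0, 0.0, 1.0]]
{'K': array([[408.33053042,   0.        , 320.99951952],
       [  0.        , 408.33053042, 234.71202469],
       [  0.        ,   0.        ,   1.        ]]), 'distortion': array([0.012572, 0.      , 0.      , 0.      , 0.      ]), 'tool_from_camera': array([[ 9.99999871e-01, -1.64496835e-04,  4.80933364e-04,
        -9.31314597e-04],
       [ 2.88453741e-05,  9.63025024e-01,  2.69411957e-01,
        -7.31798005e-02],
       [-5.07468278e-04, -2.69411908e-01,  9.63024904e-01,
        -1.61521940e-01],
       [ 0.00000000e+00,  0.00000000e+00,  0.00000000e+00,
         1.00000000e+00]])}
```

View pics/scene1.png

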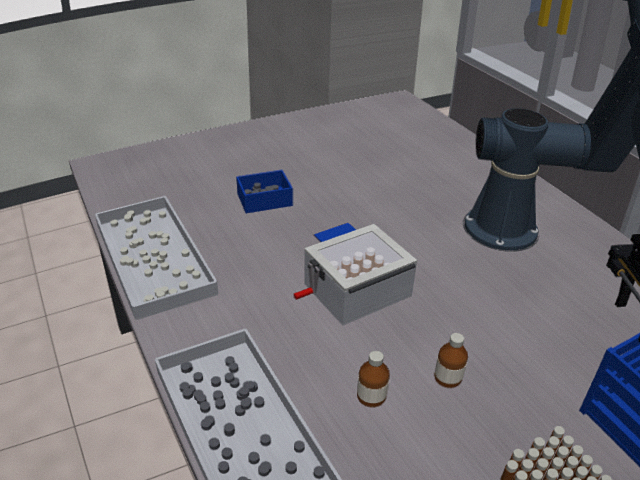

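View pics/top1.png

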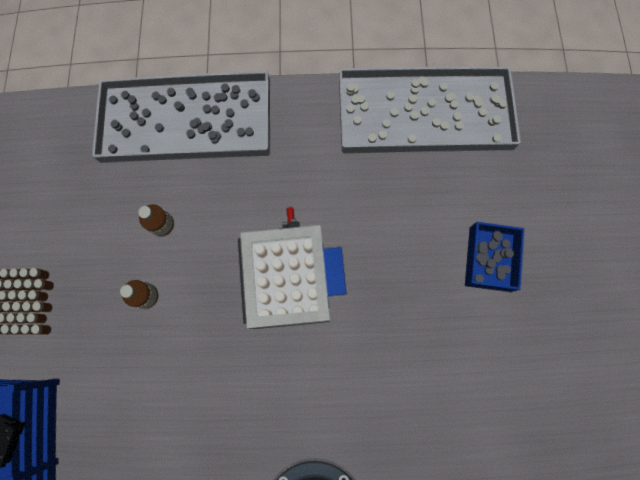

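The top view shows the case with its top face corners near (241,233), (320,226), (329,320) and (247,328). The lip is on the right, around (345,270), and the red knob is at (291,215). The bottles are at left and the bin is at right. I'll enlarge the crops next.

Run:
```python
import cv2
a=cv2.imread('pics/top1.png')[190:340,220:370]; cv2.imwrite('pics/topc.png',cv2.resize(a,(600,600),interpolation=cv2.INTER_CUBIC))
a=cv2.imread('pics/scene1.png')[205:335,280:430]; cv2.imwrite('pics/scenec.png',cv2.resize(a,(690,598),interpolation=cv2.INTER_CUBIC))
```

```text
(no output)
```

View pics/topc.png

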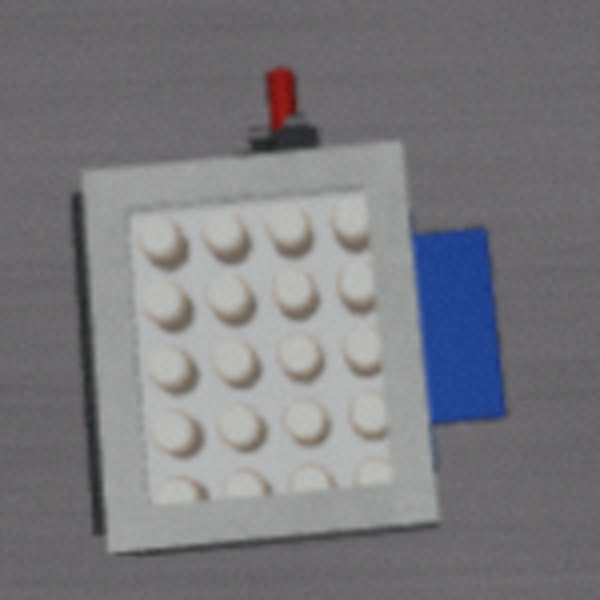

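View pics/scenec.png

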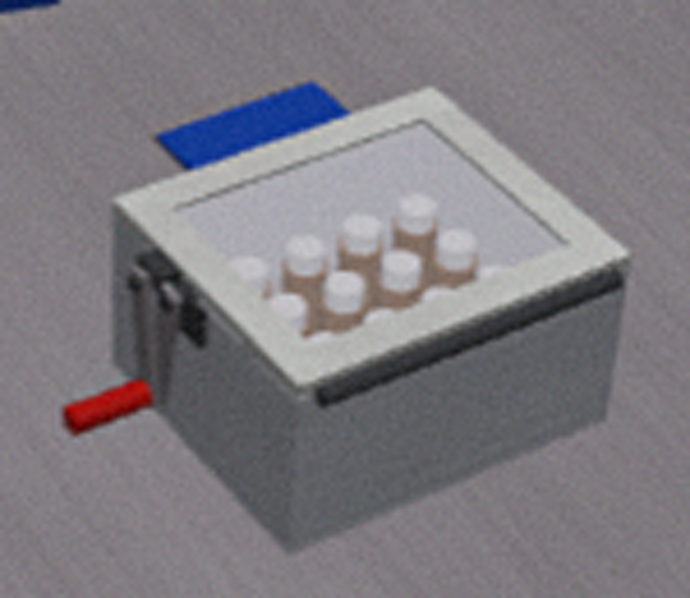

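```bash
cat > fit.py <<'E'
from h import *
from scipy.optimize import least_squares
P=np.array([[-85,-100,109],[85,-100,109],[85,100,109],[-85,100,109],[-125,-50,107],[-125,50,107]])/1000.
t=np.array([[402,142],[82,172],[108,552],[438,522],[486,228],[506,415]])
t=(t+.5)/4-.5+[220,190]
s=np.array([[115,205],[303,390],[630,258],[435,88],[158,135],[315,83]])
s=(s+.5)/4.6-.5+[280,205]
def proj(n,X):
    c=calibration(n);T=np.linalg.inv(c['pose'])
    return cv2.projectPoints(X,cv2.Rodrigues(T[:3,:3])[0],T[:3,3],c['K'],c['distortion'])[0][:,0]
def W(p,X):
    c,s_=np.cos(p[2]),np.sin(p[2]); return X@np.array([[c,s_,0],[-s_,c,0],[0,0,1]])+[p[0],p[1],0]
f=lambda p:np.r_[proj('top',W(p,P))-t,proj('scene',W(p,P))-s].ravel()
r=least_squares(f,[.45,.05,1.6]); 
if __name__=='__main__':
    print(r.x,np.degrees(r.x[2])); print(np.round(f(r.x).reshape(-1,2),1))
    for n,X in dict(lip=[-.125,0,.1],hinge=[.085,0,.1],pivot=[-.01,-.1,.1],locked=[.03,-.1415,.151]).items(): print(n,W(r.x,np.array([X])).round(4))
E
python3 fit.py
```

```text
[0.49962985 0.04729415 1.63968418] 93.94698301147898
[[-0.6  0. ]
 [-0.6  0.3]
 [-0.6  0.5]
 [-0.3  0.1]
 [-0.4  0. ]
 [-0.4  0.7]
 [-0.5 -1.2]
 [-0.9 -0.5]
 [ 0.1 -0.6]
 [-0.7 -0.1]
 [-0.6 -0.2]
 [-0.4 -0.6]]
lip [[ 0.5082 -0.0774  0.1   ]]
hinge [[0.4938 0.1321 0.1   ]]
pivot [[0.6001 0.0442 0.1   ]]
locked [[0.6387 0.087  0.151 ]]
```

```bash
cat > go.py <<'E'
from h import *
from fit import r,W
import sys
YAW=r.x[2]-np.pi/2
def rot(pitch,dyaw=0): # tool z along case +x, pitch deg below level; tool x along world +x-ish
    p=np.radians(pitch); z=np.array([0,np.cos(p),-np.sin(p)]); x=np.array([1.,0,0]); y=np.cross(z,x)
    return R.from_euler('z',YAW+np.radians(dyaw))*R.from_matrix(np.c_[x,y,z])
def case(x,y,z): return W(r.x,np.array([[x,y,z]]))[0]
def inv(p):
    c,s=np.cos(r.x[2]),np.sin(r.x[2]); d=np.array(p)-[r.x[0],r.x[1],0]; return np.array([c*d[0]+s*d[1],-s*d[0]+c*d[1],d[2]])
def delta(p,Rt,o=None,prev=None):
    o=o or get_obs(); R0=R.from_quat(o['tool_rot']); 
    return (R0.inv().apply(np.array(p)-o['position'])*100).round(1).tolist(), (R0.inv()*Rt).as_rotvec(degrees=True).round(1).tolist()
def st():
    o=get_obs(); Rt=R.from_quat(o['tool_rot']); print('t',round(o['time'],2),'q',o['q'].round(2),'pos',o['position'].round(4),'case',inv(o['position']).round(4),'z',Rt.apply([0,0,1]).round(2),'x',Rt.apply([1,0,0]).round(2),'F',o['ft_force'].round(1),o['grip_width'].round(3))
E
python3 - <<'E'
from go import *
st()
print(delta([.45,.30,.27],rot(75)))
print(delta([.48,-.05,.27],rot(60)))
print(delta([.50,-.16,.2],rot(30)))
E
```

```text
Traceback (most recent call last):
  File "go.py", line 15, in st
    o=get_obs(); Rt=R.from_quat(o['tool_rot']); print('t',round(o['time'],2),'q',o['q'].round(2),'pos',o['position'].round(4),'case',inv(o['position']).round(4),'z',Rt.apply([0,0,1]).round(2),'x',Rt.apply([1,0,0]).round(2),'F',o['ft_force'].round(1),o['grip_width'].round(3))
                                                                                                                                                                                                                                                          ^^^^^^^^^^^^^^^^^^^^^
AttributeError: 'float' object has no attribute 'round'
```

```bash
sed -i "s/o\['grip_width'\].round(3)/round(o['grip_width'],3)/" go.py
python3 - <<'E'
from go import *
st()
print(delta([.45,.30,.27],rot(75)))
print(delta([.48,-.05,.27],rot(60)))
print(delta([.50,-.16,.2],rot(30)))
E
```

```text
t 0.1 q [ 1.02  0.53  1.43 -0.    1.18 -0.18] pos [0.2296 0.5806 0.2217] case [0.5506 0.2327 0.2217] z [-0. -0. -1.] x [ 0.37  0.93 -0.  ] F [ 0.6  0.6 -1. ] 0.087
([-18.0, 30.8, -4.8], [13.4, 8.5, 64.1])
([-49.4, 46.5, -4.8], [26.8, 17.0, 62.9])
([-58.9, 52.4, 2.3], [53.4, 33.7, 58.2])
```

>>> drive_tool(plan=[{"offset": [-2, 3, -3], "delta_rot": [1, 1, 7], "jaw": 0}, {"offset": [-4, 6.5, -5], "delta_rot": [3, 2, 14], "jaw": 0}, {"offset": [-6, 10, -5], "delta_rot": [5, 3, 21], "jaw": 0}, {"offset": [-8, 13.5, -5], "delta_rot": [7, 4, 28], "jaw": 0}, {"offset": [-10, 17, -5], "delta_rot": [9, 6, 35], "jaw": 0}, {"offset": [-12, 20.5, -5], "delta_rot": [10, 6, 42], "jaw": 0}, {"offset": [-14, 24, -5], "delta_rot": [11, 7, 49], "jaw": 0}, {"offset": [-16, 27, -5], "delta_rot": [12, 8, 56], "jaw": 0}], squeeze=30)

```text
time: 0.77
position: [0.4239, 0.3309, 0.2725]
tool_rot: [0.987, 0.108, -0.001, -0.12]
ft_force: [0.8, -0.5, 0.4]
grip_width: 0.0415
```

Run:
```python
from go import *
st()
print(delta([.48,-.05,.27],rot(60)))
print(delta([.50,-.16,.2],rot(30)))
```

```text
t 0.77 q [ 0.32  0.31  1.68  0.26  1.11 -0.01] pos [0.4239 0.3309 0.2725] case [0.2881 0.056  0.2725] z [-0.03  0.24 -0.97] x [0.98 0.21 0.02] F [ 0.8 -0.5  0.4] 0.041
([-2.6, 37.4, -8.9], [16.2, 1.8, 8.3])
([-3.2, 49.9, -4.8], [46.1, 4.0, 7.7])
```

>>> drive_tool(plan=[{"offset": [-0.3, 4, -1], "delta_rot": [3, 0, 1], "jaw": 0}, {"offset": [-0.6, 8, -2], "delta_rot": [6, 0, 2], "jaw": 0}, {"offset": [-1, 12, -3], "delta_rot": [9, 1, 3], "jaw": 0}, {"offset": [-1.3, 16, -4], "delta_rot": [12, 1, 4], "jaw": 0}, {"offset": [-1.6, 20, -5], "delta_rot": [14, 1, 5], "jaw": 0}, {"offset": [-1.9, 24, -6], "delta_rot": [15, 1, 6], "jaw": 0}, {"offset": [-2.2, 28, -7], "delta_rot": [16, 2, 7], "jaw": 0}, {"offset": [-2.5, 32, -7.5], "delta_rot": [18, 2, 8], "jaw": 0}])

```text
time: 1.43
position: [0.47, 0.0049, 0.27]
tool_rot: [0.961, 0.038, -0.009, -0.274]
ft_force: [0.3, 0.9, 0.6]
grip_width: 0.0007
```

Run:
```python
from go import *
st()
print(delta([.50,-.16,.25],rot(45)))
print(delta([.51,-.17,.15],rot(30)))
```

```text
t 1.43 q [-0.53  0.37  1.72  0.45  1.41 -0.77] pos [0.47   0.0049 0.27  ] case [-0.0402  0.0324  0.27  ] z [-0.04  0.53 -0.85] x [1.   0.08 0.  ] F [0.3 0.9 0.6] 0.001
([1.7, 15.2, -7.1], [13.2, 0.2, 0.6])
([2.6, 21.4, 0.8], [28.2, 0.3, 0.6])
```

>>> drive_tool(plan=[{"offset": [0.3, 3, -1.5], "delta_rot": [4, 0, 0], "jaw": 0}, {"offset": [0.6, 6, -3], "delta_rot": [8, 0, 0], "jaw": 0}, {"offset": [1, 9, -4.5], "delta_rot": [12, 0, 0], "jaw": 0}, {"offset": [1.4, 12, -6], "delta_rot": [16, 0, 0], "jaw": 0}, {"offset": [1.8, 15, -6], "delta_rot": [20, 0, 0], "jaw": 0}, {"offset": [2.2, 17, -5], "delta_rot": [24, 0, 0], "jaw": 0}, {"offset": [2.6, 19, -3], "delta_rot": [28, 0, 0.5], "jaw": 0}, {"offset": [2.6, 20.5, -1], "delta_rot": [28, 0, 0.5], "jaw": 0}])

```text
time: 2.1
position: [0.5108, -0.1726, 0.1655]
tool_rot: [0.866, 0.029, -0.02, -0.499]
ft_force: [-0.1, -0.1, -0.2]
grip_width: 0.0007
```

Run:
```python
from go import *
st()
print(delta(case(-.17,-.01,.075),rot(30)))
print(delta(case(-.10,-.01,.075),rot(30)))
shot('scene','s2.png')
```

```text
t 2.1 q [-0.85  0.87  1.39  0.56  1.79 -1.07] pos [ 0.5108 -0.1726  0.1655] case [-0.2202  0.004   0.1655] z [-0.06  0.86 -0.5 ] x [ 1.    0.07 -0.01] F [-0.1 -0.1 -0.2] 0.001
([1.5, 5.3, 8.9], [0.1, 0.2, -0.2])
([1.5, 1.8, 14.9], [0.1, 0.2, -0.2])
```

View pics/s2.png

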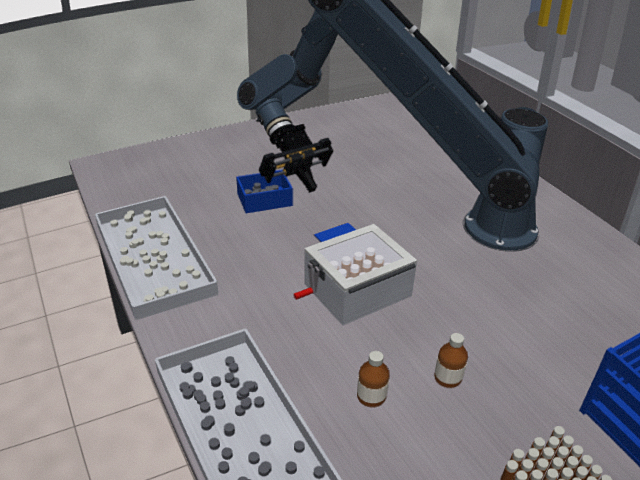

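>>> drive_tool(plan=[{"offset": [1, 1.5, 1.5], "delta_rot": [0, 0, 0], "jaw": 0}, {"offset": [2, 3, 3], "delta_rot": [0, 0, 0], "jaw": 0}, {"offset": [3, 5, 5], "delta_rot": [0, 0, 0], "jaw": 0}, {"offset": [3, 6, 7], "delta_rot": [0, 0, 0], "jaw": 0}, {"offset": [3, 6.5, 9], "delta_rot": [0, 0, 0], "jaw": 0}, {"offset": [3, 6.5, 9.5], "delta_rot": [0, 0, 0], "jaw": 0}, {"offset": [3, 6.5, 9.5], "delta_rot": [0, 0, 0], "jaw": 0}, {"offset": [3, 6.5, 9.5], "delta_rot": [0, 0, 0], "jaw": 0}])

```text
time: 2.82
position: [0.537, -0.1186, 0.0668]
tool_rot: [0.867, 0.032, -0.02, -0.498]
ft_force: [-1.4, 0.1, 0.8]
grip_width: 0.0001
```

```bash
cat >> go.py <<'E'
def tcp(th,y=-.025,pitch=30,s=.02,u=.19,h=.0095):
    p=np.radians(pitch); d=np.array([np.cos(p),-np.sin(p)]); up=np.array([np.sin(p),np.cos(p)])
    L=np.array([-np.cos(th),np.sin(th)]); H=np.array([.085,.1])
    C=H+.21*L+s*d if th<p else H+u*L
    T=C-h*up
    return case(T[0],y,T[1])
def lift(a,b,n=8,pitch=30,**k):
    for i in range(1,n+1):
        th=a+(b-a)*i/n; print(round(th,3),*delta(tcp(th,pitch=pitch,**k),rot(pitch)))
E
python3 - <<'E'
from go import *
st()
print(delta(case(-.105,-.025,.06),rot(30)))
c=camera('wrist');cv2.imwrite('pics/w1.png',c[:,:,::-1])
E
```

```text
t 2.82 q [-0.77  1.    1.42  0.61  1.61 -1.11] pos [ 0.537  -0.1186  0.0668] case [-0.1681 -0.0259  0.0668] z [-0.07  0.86 -0.5 ] x [ 1.    0.07 -0.  ] F [-1.4  0.1  0.8] 0.0
([-0.1, -2.6, 5.8], [0.2, 0.4, 0.0])
```

View pics/w1.png

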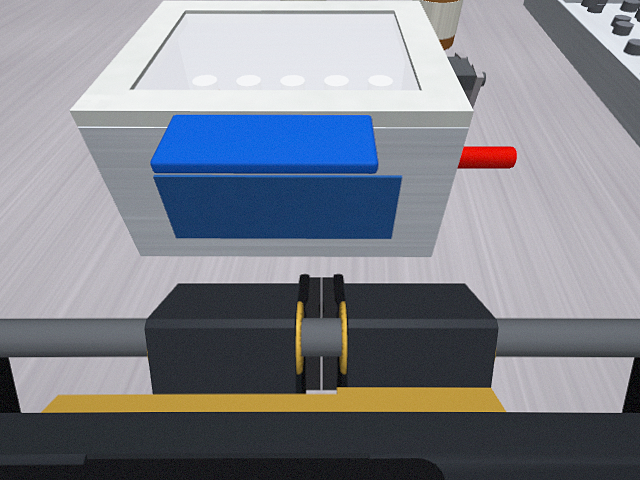

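The wrist view shows the lip's front edge at about row 165, columns 152–378. The shut fingers at (320,280) are below and in front of it, right of its middle. The red knob is at (490,157). Next I move the fingers in under the lip.

>>> drive_tool(plan=[{"offset": [0, -0.5, 1], "delta_rot": [0, 0, 0], "jaw": 0}, {"offset": [0, -1, 2], "delta_rot": [0, 0, 0], "jaw": 0}, {"offset": [0, -1.5, 3.4], "delta_rot": [0, 0, 0], "jaw": 0}, {"offset": [0, -2, 4.6], "delta_rot": [0, 0, 0], "jaw": 0}, {"offset": [0, -2.5, 5.6], "delta_rot": [0, 0, 0], "jaw": 0}, {"offset": [0, -2.6, 5.8], "delta_rot": [0, 0, 0], "jaw": 0}, {"offset": [0, -2.6, 5.8], "delta_rot": [0, 0, 0], "jaw": 0}, {"offset": [0, -2.6, 5.8], "delta_rot": [0, 0, 0], "jaw": 0}])

```text
time: 3.53
position: [0.532, -0.0552, 0.059]
tool_rot: [0.866, 0.032, -0.02, -0.498]
ft_force: [-0.1, 0.1, -0.9]
grip_width: 0.0006
```

Run:
```python
from go import *
st()
lift(0,.2)
```

```text
t 3.53 q [-0.7   0.99  1.53  0.67  1.52 -1.13] pos [ 0.532  -0.0552  0.059 ] case [-0.1045 -0.0253  0.059 ] z [-0.07  0.86 -0.5 ] x [ 1.    0.07 -0.  ] F [-0.1  0.1 -0.9] 0.001
0.025 [-0.0, -2.0, -2.1] [0.2, 0.4, -0.0]
0.05 [-0.0, -2.5, -2.3] [0.2, 0.4, -0.0]
0.075 [-0.0, -3.0, -2.6] [0.2, 0.4, -0.0]
0.1 [-0.0, -3.4, -2.8] [0.2, 0.4, -0.0]
0.125 [-0.0, -3.9, -3.0] [0.2, 0.4, -0.0]
0.15 [-0.0, -4.4, -3.2] [0.2, 0.4, -0.0]
0.175 [-0.0, -4.9, -3.4] [0.2, 0.4, -0.0]
0.2 [-0.1, -5.4, -3.6] [0.2, 0.4, -0.0]
```

>>> drive_tool(plan=[{"offset": [0, -1.0, -1.2], "delta_rot": [0, 0, 0], "jaw": 0}, {"offset": [0, -1.6, -2.0], "delta_rot": [0, 0, 0], "jaw": 0}, {"offset": [0, -2.1, -2.2], "delta_rot": [0, 0, 0], "jaw": 0}, {"offset": [0, -2.6, -2.4], "delta_rot": [0, 0, 0], "jaw": 0}, {"offset": [0, -3.1, -2.6], "delta_rot": [0, 0, 0], "jaw": 0}, {"offset": [0, -3.6, -2.8], "delta_rot": [0, 0, 0], "jaw": 0}, {"offset": [0, -4.1, -3.0], "delta_rot": [0, 0, 0], "jaw": 0}, {"offset": [0, -4.6, -3.3], "delta_rot": [0, 0, 0], "jaw": 0}])

```text
time: 4.2
position: [0.5331, -0.0641, 0.1142]
tool_rot: [0.868, 0.031, -0.019, -0.494]
ft_force: [-0.8, -4.4, -6.8]
grip_width: 0.0007
```

Run:
```python
from go import *
st()
lift(.16,.36)
```

```text
t 4.2 q [-0.71  0.9   1.52  0.66  1.58 -1.08] pos [ 0.5331 -0.0641  0.1142] case [-0.1134 -0.0258  0.1142] z [-0.06  0.86 -0.51] x [ 1.    0.07 -0.  ] F [-0.8 -4.4 -6.8] 0.001
0.185 [-0.1, -0.8, 0.1] [0.7, 0.3, -0.0]
0.21 [-0.1, -1.3, -0.1] [0.7, 0.3, -0.0]
0.235 [-0.1, -1.8, -0.3] [0.7, 0.3, -0.0]
0.26 [-0.1, -2.3, -0.4] [0.7, 0.3, -0.0]
0.285 [-0.1, -2.8, -0.5] [0.7, 0.3, -0.0]
0.31 [-0.1, -3.3, -0.7] [0.7, 0.3, -0.0]
0.335 [-0.1, -3.8, -0.8] [0.7, 0.3, -0.0]
0.36 [-0.1, -4.3, -0.9] [0.7, 0.3, -0.0]
```

>>> drive_tool(plan=[{"offset": [0, -0.6, 0], "delta_rot": [0, 0, 0], "jaw": 0}, {"offset": [0, -1.2, -0.1], "delta_rot": [0, 0, 0], "jaw": 0}, {"offset": [0, -1.8, -0.2], "delta_rot": [0, 0, 0], "jaw": 0}, {"offset": [0, -2.4, -0.4], "delta_rot": [0, 0, 0], "jaw": 0}, {"offset": [0, -3.0, -0.5], "delta_rot": [0, 0, 0], "jaw": 0}, {"offset": [0, -3.6, -0.7], "delta_rot": [0, 0, 0], "jaw": 0}, {"offset": [0, -4.2, -0.8], "delta_rot": [0, 0, 0], "jaw": 0}, {"offset": [0, -4.8, -1.0], "delta_rot": [0, 0, 0], "jaw": 0}])

```text
time: 4.87
position: [0.5326, -0.0484, 0.1612]
tool_rot: [0.868, 0.031, -0.018, -0.495]
ft_force: [1.8, -2.2, -7.3]
grip_width: 0.0003
```

Run:
```python
from go import *
st()
lift(.37,.6)
```

```text
t 4.87 q [-0.69  0.82  1.54  0.67  1.62 -1.03] pos [ 0.5326 -0.0484  0.1612] case [-0.0977 -0.0263  0.1612] z [-0.06  0.86 -0.51] x [ 1.    0.07 -0.  ] F [ 1.8 -2.2 -7.3] 0.0
0.399 [-0.1, -0.3, 0.0] [0.6, 0.2, -0.0]
0.427 [-0.1, -0.9, -0.0] [0.6, 0.2, -0.0]
0.456 [-0.1, -1.5, -0.1] [0.6, 0.2, -0.0]
0.485 [-0.1, -2.1, -0.1] [0.6, 0.2, -0.0]
0.514 [-0.1, -2.7, -0.1] [0.6, 0.2, -0.0]
0.542 [-0.1, -3.2, -0.2] [0.6, 0.2, -0.0]
0.571 [-0.1, -3.8, -0.1] [0.6, 0.2, -0.0]
0.6 [-0.1, -4.3, -0.1] [0.6, 0.2, -0.0]
```

>>> drive_tool(plan=[{"offset": [0, -0.6, 0], "delta_rot": [0, 0, 0], "jaw": 0}, {"offset": [0, -1.2, 0], "delta_rot": [0, 0, 0], "jaw": 0}, {"offset": [0, -1.8, 0], "delta_rot": [0, 0, 0], "jaw": 0}, {"offset": [0, -2.4, -0.1], "delta_rot": [0, 0, 0], "jaw": 0}, {"offset": [0, -3.0, -0.1], "delta_rot": [0, 0, 0], "jaw": 0}, {"offset": [0, -3.6, -0.1], "delta_rot": [0, 0, 0], "jaw": 0}, {"offset": [0, -4.2, -0.1], "delta_rot": [0, 0, 0], "jaw": 0}, {"offset": [0, -4.8, -0.1], "delta_rot": [0, 0, 0], "jaw": 0}])

```text
time: 5.53
position: [0.5309, -0.0233, 0.2032]
tool_rot: [0.868, 0.031, -0.019, -0.496]
ft_force: [2.8, -1.7, -9.0]
grip_width: 0.0008
```

Run:
```python
from go import *
st()
lift(.6,.84)
```

```text
t 5.53 q [-0.66  0.74  1.57  0.7   1.65 -0.99] pos [ 0.5309 -0.0233  0.2032] case [-0.0725 -0.0263  0.2032] z [-0.06  0.86 -0.51] x [ 1.    0.07 -0.  ] F [ 2.8 -1.7 -9. ] 0.001
0.63 [-0.1, -0.0, -0.1] [0.5, 0.2, -0.0]
0.66 [-0.1, -0.6, -0.0] [0.5, 0.2, -0.0]
0.69 [-0.1, -1.1, 0.1] [0.5, 0.2, -0.0]
0.72 [-0.1, -1.7, 0.2] [0.5, 0.2, -0.0]
0.75 [-0.1, -2.3, 0.3] [0.5, 0.2, -0.0]
0.78 [-0.1, -2.8, 0.4] [0.5, 0.2, -0.0]
0.81 [-0.1, -3.4, 0.5] [0.5, 0.2, -0.0]
0.84 [-0.1, -3.9, 0.7] [0.5, 0.2, -0.0]
```

>>> drive_tool(plan=[{"offset": [0, -0.6, 0.1], "delta_rot": [0, 0, 0], "jaw": 0}, {"offset": [0, -1.1, 0.2], "delta_rot": [0, 0, 0], "jaw": 0}, {"offset": [0, -1.7, 0.3], "delta_rot": [0, 0, 0], "jaw": 0}, {"offset": [0, -2.3, 0.4], "delta_rot": [0, 0, 0], "jaw": 0}, {"offset": [0, -2.8, 0.5], "delta_rot": [0, 0, 0], "jaw": 0}, {"offset": [0, -3.4, 0.6], "delta_rot": [0, 0, 0], "jaw": 0}, {"offset": [0, -3.9, 0.8], "delta_rot": [0, 0, 0], "jaw": 0}, {"offset": [0, -4.4, 1.0], "delta_rot": [0, 0, 0], "jaw": 0}])

```text
time: 6.2
position: [0.5282, 0.0089, 0.2373]
tool_rot: [0.866, 0.031, -0.02, -0.498]
ft_force: [3.7, -3.7, -6.1]
grip_width: 0.0005
```

Run:
```python
from go import *
st()
lift(.8,1.04)
```

```text
t 6.2 q [-0.62  0.68  1.6   0.73  1.67 -0.94] pos [0.5282 0.0089 0.2373] case [-0.0403 -0.0259  0.2373] z [-0.06  0.86 -0.5 ] x [ 1.    0.07 -0.  ] F [ 3.7 -3.7 -6.1] 0.001
0.83 [-0.1, 0.8, -0.4] [0.2, 0.3, -0.0]
0.86 [-0.1, 0.3, -0.2] [0.2, 0.3, -0.0]
0.89 [-0.1, -0.2, -0.0] [0.2, 0.3, -0.0]
0.92 [-0.1, -0.8, 0.2] [0.2, 0.3, -0.0]
0.95 [-0.1, -1.3, 0.4] [0.2, 0.3, -0.0]
0.98 [-0.1, -1.8, 0.7] [0.2, 0.3, -0.0]
1.01 [-0.1, -2.3, 0.9] [0.2, 0.3, -0.0]
1.04 [-0.1, -2.8, 1.2] [0.2, 0.3, -0.0]
```

>>> drive_tool(plan=[{"offset": [0, -0.6, 0.1], "delta_rot": [0, 0, 0], "jaw": 0}, {"offset": [0, -1.1, 0.3], "delta_rot": [0, 0, 0], "jaw": 0}, {"offset": [0, -1.6, 0.5], "delta_rot": [0, 0, 0], "jaw": 0}, {"offset": [0, -2.1, 0.8], "delta_rot": [0, 0, 0], "jaw": 0}, {"offset": [0, -2.6, 1.1], "delta_rot": [0, 0, 0], "jaw": 0}, {"offset": [0, -3.0, 1.3], "delta_rot": [0, 0, 0], "jaw": 0}, {"offset": [0, -3.5, 1.6], "delta_rot": [0, 0, 0], "jaw": 0}, {"offset": [0, -3.9, 2.0], "delta_rot": [0, 0, 0], "jaw": 0}])

```text
time: 6.87
position: [0.525, 0.0458, 0.2617]
tool_rot: [0.866, 0.032, -0.02, -0.499]
ft_force: [2.2, -7.8, -0.4]
grip_width: 0.0007
```

Run:
```python
from go import *
st()
lift(1.06,1.30)
shot('scene','s3.png')
```

```text
t 6.87 q [-0.57  0.63  1.63  0.77  1.66 -0.9 ] pos [0.525  0.0458 0.2617] case [-0.0033 -0.0252  0.2617] z [-0.07  0.86 -0.5 ] x [ 1.    0.07 -0.  ] F [ 2.2 -7.8 -0.4] 0.001
1.09 [-0.0, 0.3, -0.3] [0.1, 0.4, 0.0]
1.12 [-0.0, -0.1, 0.0] [0.1, 0.4, 0.0]
1.15 [-0.0, -0.6, 0.3] [0.1, 0.4, 0.0]
1.18 [-0.0, -1.1, 0.7] [0.1, 0.4, 0.0]
1.21 [-0.0, -1.5, 1.0] [0.1, 0.4, 0.0]
1.24 [-0.0, -1.9, 1.4] [0.1, 0.4, 0.0]
1.27 [-0.0, -2.4, 1.8] [0.1, 0.4, 0.0]
1.3 [-0.0, -2.8, 2.2] [0.1, 0.4, 0.0]
```

View pics/s3.png

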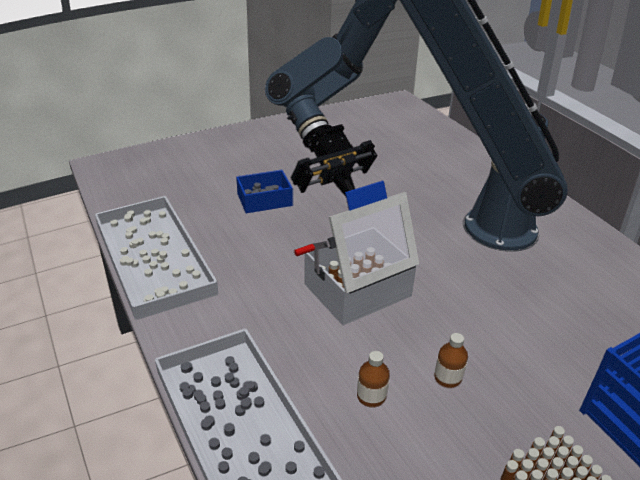

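The lid is at about 65 degrees, and the red knob at (305,250) is bulging forward. I'll do the last stretch now.

>>> drive_tool(plan=[{"offset": [0, -0.5, 0.3], "delta_rot": [0, 0, 0], "jaw": 0}, {"offset": [0, -1.0, 0.6], "delta_rot": [0, 0, 0], "jaw": 0}, {"offset": [0, -1.4, 1.0], "delta_rot": [0, 0, 0], "jaw": 0}, {"offset": [0, -1.8, 1.3], "delta_rot": [0, 0, 0], "jaw": 0}, {"offset": [0, -2.2, 1.6], "delta_rot": [0, 0, 0], "jaw": 0}, {"offset": [0, -2.5, 1.9], "delta_rot": [0, 0, 0], "jaw": 0}, {"offset": [0, -2.8, 2.2], "delta_rot": [0, 0, 0], "jaw": 0}, {"offset": [0, -2.9, 2.3], "delta_rot": [0, 0, 0], "jaw": 0}])

```text
time: 7.58
position: [0.5225, 0.0802, 0.2746]
tool_rot: [0.866, 0.032, -0.02, -0.498]
ft_force: [2.6, -8.1, -2.6]
grip_width: 0.0003
```

Run:
```python
from go import *
st()
lift(1.2,1.32,4)
shot('top','t3.png')
a=camera('wrist');cv2.imwrite('pics/w3.png',a[:,:,::-1])
a=cv2.imread('pics/t3.png')[130:330,220:420]; cv2.imwrite('pics/t3c.png',cv2.resize(a,(600,600),interpolation=cv2.INTER_CUBIC))
```

```text
t 7.58 q [-0.52  0.59  1.66  0.8   1.64 -0.86] pos [0.5225 0.0802 0.2746] case [ 0.0313 -0.0251  0.2746] z [-0.07  0.86 -0.5 ] x [ 1.    0.07 -0.  ] F [ 2.6 -8.1 -2.6] 0.0
1.23 [-0.0, 1.1, -1.1] [0.2, 0.4, 0.0]
1.26 [-0.0, 0.6, -0.7] [0.2, 0.4, 0.0]
1.29 [-0.0, 0.2, -0.3] [0.2, 0.4, 0.0]
1.32 [-0.0, -0.2, 0.1] [0.2, 0.4, 0.0]
```

View pics/t3c.png

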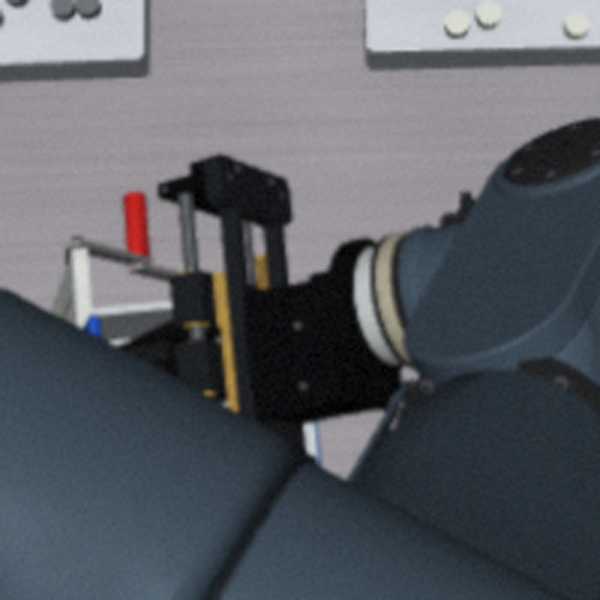

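View pics/w3.png

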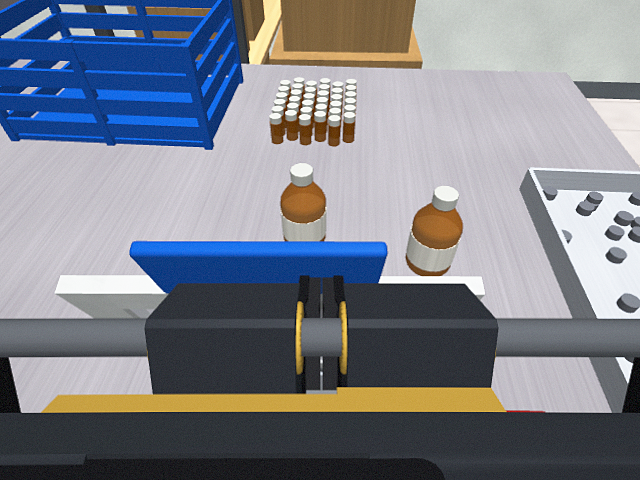

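The lid is up at about 1.30 rad. In the top crop the knob is free at (135,225), left of the gripper. I'll withdraw and move straight to in front of the knob.

Run:
```python
from go import *
st()
d=np.array([np.cos(np.pi/6),0,-.5]); k=np.array([.030,-.143,.151])
print(delta(case(-.03,-.03,.25),rot(30)))
for b in (.073,.008,.003): print(b,delta(case(*(k-b*d)),rot(30)))
```

```text
t 7.68 q [-0.52  0.59  1.66  0.8   1.64 -0.86] pos [0.5226 0.0799 0.2746] case [ 0.031  -0.0251  0.2746] z [-0.07  0.86 -0.5 ] x [ 1.    0.07 -0.  ] F [ 1.1 -5.5 -2.2] 0.001
([0.5, 5.2, -4.0], [0.2, 0.4, 0.0])
0.073 ([11.8, 10.8, -1.2], [0.2, 0.4, 0.0])
0.008 ([11.8, 10.7, 5.3], [0.2, 0.4, 0.0])
0.003 ([11.8, 10.7, 5.8], [0.2, 0.4, 0.0])
```

>>> drive_tool(plan=[{"offset": [0, 2, -3.2], "delta_rot": [0, 0, 0], "jaw": 0}, {"offset": [2, 5, -5], "delta_rot": [0, 0, 0], "jaw": 0}, {"offset": [5, 7.5, -5], "delta_rot": [0, 0, 0], "jaw": 0}, {"offset": [8, 9.5, -4], "delta_rot": [0, 0, 0], "jaw": 0}, {"offset": [10.8, 10.8, -2.5], "delta_rot": [0, 0, 0], "jaw": 0}, {"offset": [11.8, 10.8, -1.2], "delta_rot": [0, 0, 0], "jaw": 0}, {"offset": [11.8, 10.8, -0.6], "delta_rot": [0, 0, 0], "jaw": 0}, {"offset": [11.8, 10.8, 0], "delta_rot": [0, 0, 0], "jaw": 0}])

```text
time: 8.35
position: [0.6419, 0.037, 0.1809]
tool_rot: [0.865, 0.032, -0.022, -0.5]
ft_force: [0.3, 0.5, 0.6]
grip_width: 0.0004
```

Run:
```python
from go import *
st()
d=np.array([np.cos(np.pi/6),0,-.5]); k=np.array([.030,-.143,.151])
for b in (.008,.003): print(b,delta(case(*(k-b*d)),rot(30)))
a=camera('wrist');cv2.imwrite('pics/w4.png',a[:,:,::-1])
```

```text
t 8.35 q [-0.49  0.86  1.35  0.82  1.65 -0.82] pos [0.6419 0.037  0.1809] case [-0.0201 -0.1412  0.1809] z [-0.07  0.86 -0.5 ] x [ 1.    0.08 -0.01] F [0.3 0.5 0.6] 0.0
0.008 ([0.2, 0.1, 5.0], [-0.0, 0.7, -0.0])
0.003 ([0.2, 0.1, 5.5], [-0.0, 0.7, -0.0])
```

View pics/w4.png

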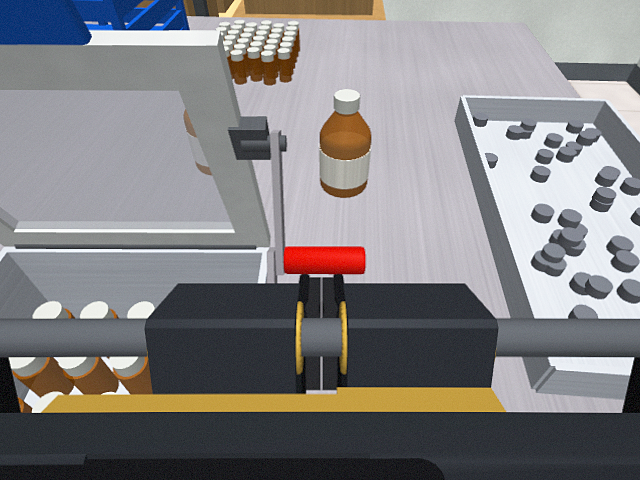

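The knob is at columns 285–365, row 260, straight ahead of the fingertips. I'll check its height against the tool axis before pushing.

Run:
```python
from go import *
o=get_obs(); Rt=R.from_quat(o['tool_rot']).as_matrix(); c=calibration('wrist'); T=c['tool_from_camera']
def px(X):
    t=Rt.T@(np.array(X)-o['position']); q=T[:3,:3].T@(t-T[:3,3]); return cv2.projectPoints(q[None],np.zeros(3),np.zeros(3),c['K'],c['distortion'])[0].ravel().round(0)
print('tcp',px(o['position']))
for a in range(52,100,6):
    X=[-.010+.0645*np.cos(np.radians(a)),-.1415,.1+.0645*np.sin(np.radians(a))]
    X=np.array(X);t=Rt.T@(case(*X)-o['position'])
    print(a,X.round(4),px(case(*X)),t.round(4))
```

```text
tcp [321. 295.]
52 [ 0.0297 -0.1415  0.1508] [323. 256.] [0.0015 0.0014 0.0576]
58 [ 0.0242 -0.1415  0.1547] [323. 259.] [0.0014 0.0008 0.0509]
64 [ 0.0183 -0.1415  0.158 ] [323. 263.] [0.0013 0.0009 0.0441]
70 [ 0.0121 -0.1415  0.1606] [323. 269.] [0.0012 0.0018 0.0374]
76 [ 0.0056 -0.1415  0.1626] [323. 276.] [0.0012 0.0033 0.0309]
82 [-0.001  -0.1415  0.1639] [323. 285.] [0.0011 0.0055 0.0245]
88 [-0.0077 -0.1415  0.1645] [323. 296.] [0.001  0.0083 0.0184]
94 [-0.0145 -0.1415  0.1643] [323. 307.] [0.001  0.0118 0.0126]
```

>>> drive_tool(plan=[{"offset": [0.1, 0.1, 1.5], "delta_rot": [0, 0, 0], "jaw": 0}, {"offset": [0.1, 0.1, 2.8], "delta_rot": [0, 0, 0], "jaw": 0}, {"offset": [0.1, 0.1, 3.6], "delta_rot": [0, 0, 0], "jaw": 0}, {"offset": [0.1, 0.1, 4.1], "delta_rot": [0, 0, 0], "jaw": 0}, {"offset": [0.1, 0.1, 4.6], "delta_rot": [0, 0, 0], "jaw": 0}, {"offset": [0.1, 0.1, 5.0], "delta_rot": [0, 0, 0], "jaw": 0}, {"offset": [0.1, 0.1, 5.3], "delta_rot": [0, 0, 0], "jaw": 0}, {"offset": [0.1, 0.1, 5.4], "delta_rot": [0, 0, 0], "jaw": 0}])

```text
time: 9.07
position: [0.6417, 0.0787, 0.1535]
tool_rot: [0.866, 0.032, -0.02, -0.498]
ft_force: [-2.9, -9.7, 7.7]
grip_width: 0.0004
```

Run:
```python
from go import *
st()
a=camera('wrist');cv2.imwrite('pics/w5.png',a[:,:,::-1]); st()
shot('scene','s5.png')
```

```text
t 9.07 q [-0.43  0.88  1.39  0.85  1.57 -0.84] pos [0.6417 0.0787 0.1535] case [ 0.0216 -0.1439  0.1535] z [-0.07  0.86 -0.5 ] x [ 1.    0.07 -0.  ] F [-2.9 -9.7  7.7] 0.0
t 9.12 q [-0.43  0.88  1.39  0.85  1.57 -0.84] pos [0.6416 0.0786 0.1536] case [ 0.0214 -0.1438  0.1536] z [-0.07  0.86 -0.5 ] x [ 1.    0.07 -0.  ] F [-2.8 -7.9  6.8] 0.0
```

View pics/w5.png

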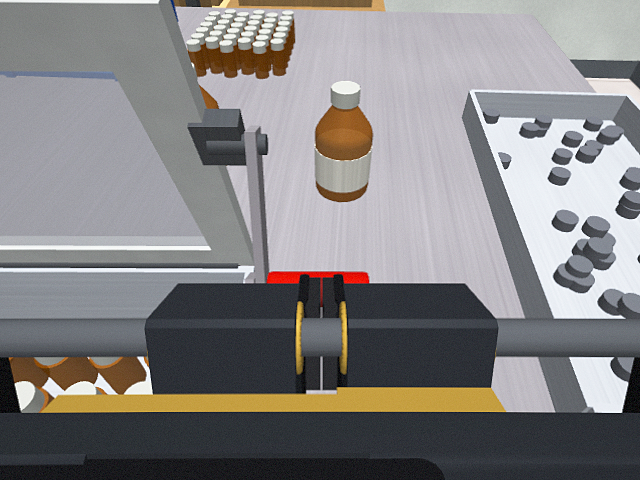

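The force is 12 N and the tip is within 2 mm of the locked contact point. A slightly firmer push will show whether it's on the stop.

>>> drive_tool(plan=[{"offset": [0, 0, 0.2], "delta_rot": [0, 0, 0], "jaw": 0}, {"offset": [0, 0, 0.3], "delta_rot": [0, 0, 0], "jaw": 0}, {"offset": [0, 0, 0.4], "delta_rot": [0, 0, 0], "jaw": 0}, {"offset": [0, 0, 0.5], "delta_rot": [0, 0, 0], "jaw": 0}, {"offset": [0, 0, 0.6], "delta_rot": [0, 0, 0], "jaw": 0}, {"offset": [0, 0, 0.6], "delta_rot": [0, 0, 0], "jaw": 0}, {"offset": [0, 0, 0.6], "delta_rot": [0, 0, 0], "jaw": 0}, {"offset": [0, 0, 0.6], "delta_rot": [0, 0, 0], "jaw": 0}])

```text
time: 9.83
position: [0.6418, 0.0798, 0.1529]
tool_rot: [0.867, 0.032, -0.018, -0.497]
ft_force: [-6.1, -23.0, 15.5]
grip_width: 0.0008
```

Run:
```python
from go import *
st()
```

```text
t 9.83 q [-0.43  0.88  1.4   0.86  1.56 -0.84] pos [0.6418 0.0798 0.1529] case [ 0.0226 -0.144   0.1529] z [-0.06  0.86 -0.5 ] x [1.   0.07 0.  ] F [ -6.1 -23.   15.5] 0.001
```

Another 16 N moved the tip only about 1 mm, so the stay is against its stop. I'll back off and check.

>>> drive_tool(plan=[{"offset": [0, 0, -0.5], "delta_rot": [0, 0, 0], "jaw": 0}, {"offset": [0, 0, -2], "delta_rot": [0, 0, 0], "jaw": 0}, {"offset": [0, 0, -4], "delta_rot": [0, 0, 0], "jaw": 0}, {"offset": [0, 0, -7], "delta_rot": [0, 0, 0], "jaw": 0}, {"offset": [0, 0, -9], "delta_rot": [0, 0, 0], "jaw": 0}, {"offset": [0, 0, -10], "delta_rot": [0, 0, 0], "jaw": 0}, {"offset": [0, 0, -10], "delta_rot": [0, 0, 0], "jaw": 0}, {"offset": [0, 0, -10], "delta_rot": [0, 0, 0], "jaw": 0}])

```text
time: 10.5
position: [0.6475, -0.0005, 0.1993]
tool_rot: [0.866, 0.031, -0.02, -0.498]
ft_force: [-0.4, 0.8, 0.1]
grip_width: 0.0005
```

Run:
```python
from go import *
st()
o=get_obs();a=camera('wrist');cv2.imwrite('pics/w6.png',a[:,:,::-1])
Rt=R.from_quat(o['tool_rot']).as_matrix(); c=calibration('wrist'); T=c['tool_from_camera']
def px(X):
    t=Rt.T@(np.array(X)-o['position']); q=T[:3,:3].T@(t-T[:3,3]); return cv2.projectPoints(q[None],np.zeros(3),np.zeros(3),c['K'],c['distortion'])[0].ravel().round(0)
for p in ((.030,.151),(.0226,.1555)): print(px(case(p[0],-.164,p[1])),px(case(p[0],-.119,p[1])))
shot('scene','s6.png')
a=cv2.imread('pics/s6.png')[150:350,260:460]; cv2.imwrite('pics/s6c.png',cv2.resize(a,(600,600),interpolation=cv2.INTER_CUBIC))
```

```text
t 10.5 q [-0.53  0.85  1.29  0.8   1.71 -0.8 ] pos [ 6.475e-01 -5.000e-04  1.993e-01] case [-0.0579 -0.1443  0.1993] z [-0.07  0.86 -0.5 ] x [ 1.    0.07 -0.  ] F [-0.4  0.8  0.1] 0.0
[351. 230.] [284. 230.]
[352. 233.] [283. 233.]
```

View pics/w6.png

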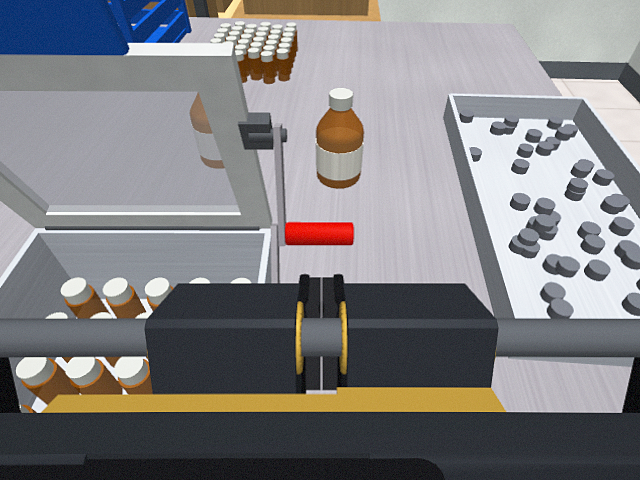

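View pics/s6c.png

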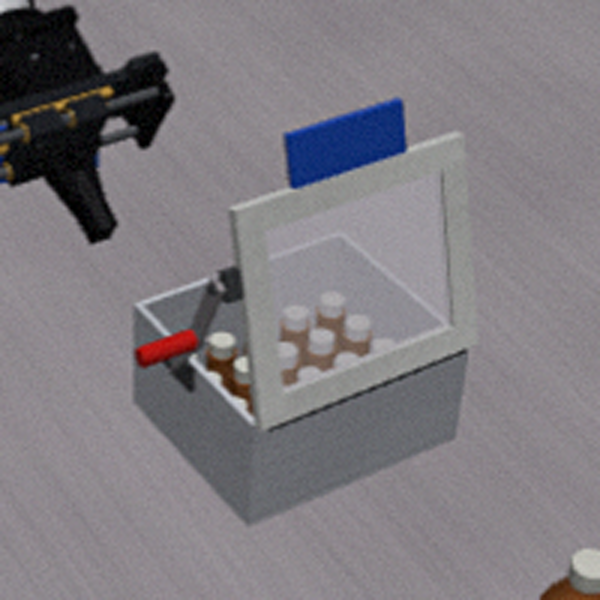

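The lid is up and clear of the robot. The wrist view can't separate locked from straight well, since the predicted rows are only 3 px apart. I'll back off further, wait, and compare in the fixed cameras.

>>> drive_tool(plan=[{"offset": [0, 0, -2], "delta_rot": [0, 0, 0], "jaw": 0}, {"offset": [0, 0, -5], "delta_rot": [0, 0, 0], "jaw": 0}, {"offset": [0, 0, -7], "delta_rot": [0, 0, 0], "jaw": 0}, {"offset": [0, 0, -8], "delta_rot": [0, 0, 0], "jaw": 0}, {"offset": [0, 0, -8], "delta_rot": [0, 0, 0], "jaw": 0}, {"offset": [0, 0, -8], "delta_rot": [0, 0, 0], "jaw": 0}, {"offset": [0, 0, -8], "delta_rot": [0, 0, 0], "jaw": 0}, {"offset": [0, 0, -8], "delta_rot": [0, 0, 0], "jaw": 0}])

```text
time: 11.27
position: [0.6523, -0.0677, 0.2389]
tool_rot: [0.866, 0.031, -0.022, -0.499]
ft_force: [0.6, 0.3, 0.4]
grip_width: 0.0002
```

>>> drive_tool(plan=[{"offset": [0, 0, 0], "delta_rot": [0, 0, 0], "jaw": 0}, {"offset": [0, 0, 0], "delta_rot": [0, 0, 0], "jaw": 0}, {"offset": [0, 0, 0], "delta_rot": [0, 0, 0], "jaw": 0}, {"offset": [0, 0, 0], "delta_rot": [0, 0, 0], "jaw": 0}, {"offset": [0, 0, 0], "delta_rot": [0, 0, 0], "jaw": 0}, {"offset": [0, 0, 0], "delta_rot": [0, 0, 0], "jaw": 0}, {"offset": [0, 0, 0], "delta_rot": [0, 0, 0], "jaw": 0}, {"offset": [0, 0, 0], "delta_rot": [0, 0, 0], "jaw": 0}])

```text
time: 11.93
position: [0.6529, -0.0695, 0.2398]
tool_rot: [0.866, 0.031, -0.02, -0.498]
ft_force: [-0.6, -1.0, 0.4]
grip_width: 0.0001
```

>>> drive_tool(plan=[{"offset": [0, 0, 0], "delta_rot": [0, 0, 0], "jaw": 0}, {"offset": [0, 0, 0], "delta_rot": [0, 0, 0], "jaw": 0}, {"offset": [0, 0, 0], "delta_rot": [0, 0, 0], "jaw": 0}, {"offset": [0, 0, 0], "delta_rot": [0, 0, 0], "jaw": 0}, {"offset": [0, 0, 0], "delta_rot": [0, 0, 0], "jaw": 0}, {"offset": [0, 0, 0], "delta_rot": [0, 0, 0], "jaw": 0}, {"offset": [0, 0, 0], "delta_rot": [0, 0, 0], "jaw": 0}, {"offset": [0, 0, 0], "delta_rot": [0, 0, 0], "jaw": 0}])

```text
time: 12.6
position: [0.6529, -0.0694, 0.2397]
tool_rot: [0.866, 0.031, -0.02, -0.498]
ft_force: [1.5, 1.1, 0.6]
grip_width: 0.0008
```

Run:
```python
from go import *
from fit import proj
st()
def red(im):
    i=im.astype(int); m=(i[...,0]>110)&(i[...,1]<60)&(i[...,2]<60); y,x=np.nonzero(m); return x.mean().round(2),y.mean().round(2),len(x)
print('scene before',red(cv2.imread('pics/s6.png')[:,:,::-1]),'pushing',red(cv2.imread('pics/s5.png')[:,:,::-1]))
for n in('scene','top'):
    im=shot(n,n+'7.png'); print(n,red(im))
    for nm,p in dict(lock=(.030,.151),straight=(.0226,.1555),bulge=(.0152,.16)).items(): print(nm,proj(n,case(p[0],-.1415,p[1])[None]).round(1))
    for th in(1.25,1.30): 
        X=[case(.085-.21*np.cos(th),y,.1+.21*np.sin(th)) for y in(-.05,.05)]; print(th,proj(n,np.array(X)).round(1).tolist())
a=cv2.imread('pics/scene7.png')[150:350,260:460]; b=cv2.imread('pics/top7.png')[150:350,200:400]; cv2.imwrite('pics/c7.png',cv2.resize(np.hstack([a,b]),(800,400),interpolation=cv2.INTER_CUBIC))
```

```text
t 12.6 q [-0.61  0.84  1.18  0.77  1.85 -0.75] pos [ 0.6529 -0.0694  0.2397] case [-0.127  -0.1449  0.2397] z [-0.07  0.86 -0.5 ] x [ 1.    0.07 -0.  ] F [1.5 1.1 0.6] 0.001
scene before (np.float64(317.36), np.float64(266.45), 118) pushing (np.float64(318.04), np.float64(266.4), 115)
scene (np.float64(316.84), np.float64(265.51), 117)
lock [[315.1 266. ]]
straight [[313.3 262.5]]
bulge [[311.6 259. ]]
1.25 [[351.1, 193.4], [389.4, 181.3]]
1.3 [[354.0, 194.3], [392.4, 182.1]]
top (np.float64(262.11), np.float64(205.12), 128)
lock [[261.3 206.3]]
straight [[264.6 205.4]]
bulge [[268.  204.4]]
1.25 [[260.2, 234.5], [264.5, 292.4]]
1.3 [[254.1, 234.7], [258.3, 292.8]]
```

View pics/c7.png

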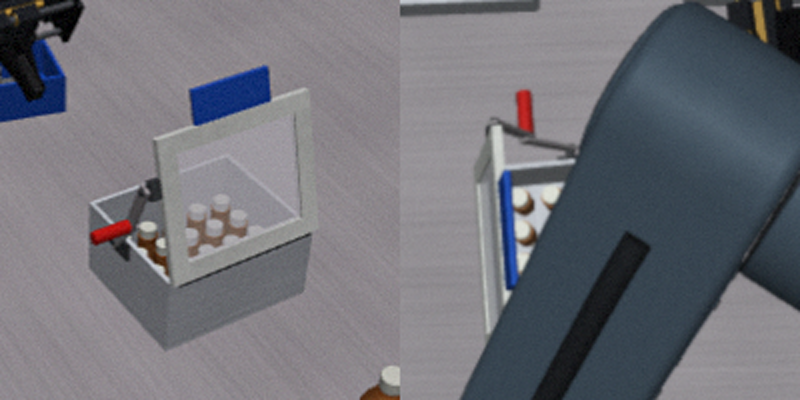

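View pics/top7.png

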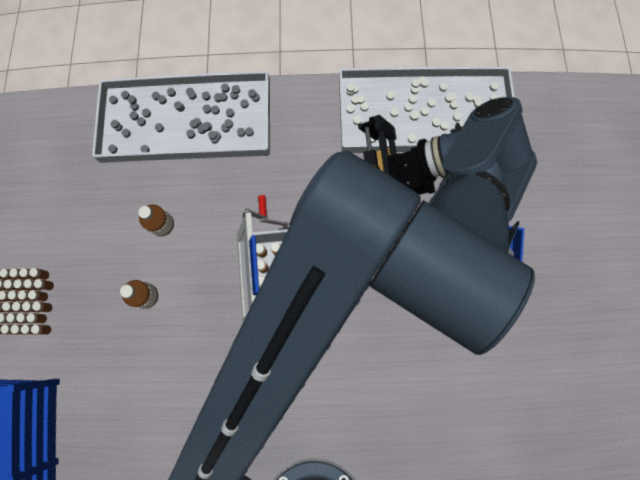

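The fixed cameras place the knob nearest the locked position: top (262.1,205.1) against a locked prediction of (261.3,206.3). The scene reading moved by about 1 px, though. I'll watch longer to rule out creep.

```bash
cat > red.py <<'E'
from go import *
def red(im):
    i=im.astype(float); w=np.clip(i[...,0]-1.5*np.maximum(i[...,1],i[...,2])-20,0,None); w[:220]*=(1); 
    m=np.zeros_like(w); m[190:300,230:340]=1; w=w*m; ys,xs=np.mgrid[:480,:640]; return (round((w*xs).sum()/w.sum(),2),round((w*ys).sum()/w.sum(),2))
if __name__=='__main__':
    for f in('s5','s6','scene7','top7'): print(f,red(cv2.imread(f'pics/{f}.png')[:,:,::-1]))
    for i in range(3): print(round(get_obs()['time'],2),red(camera('scene')),red(camera('top')))
E
python3 red.py
```

```text
s5 (np.float64(315.26), np.float64(265.11))
s6 (np.float64(315.36), np.float64(265.06))
scene7 (np.float64(315.4), np.float64(265.06))
top7 (np.float64(261.86), np.float64(204.73))
12.7 (np.float64(315.36), np.float64(265.08)) (np.float64(261.86), np.float64(204.72))
12.8 (np.float64(315.35), np.float64(265.07)) (np.float64(261.86), np.float64(204.72))
12.9 (np.float64(315.36), np.float64(265.06)) (np.float64(261.86), np.float64(204.75))
```

>>> drive_tool(plan=[{"offset": [0, 0, 0], "delta_rot": [0, 0, 0], "jaw": 0}, {"offset": [0, 0, 0], "delta_rot": [0, 0, 0], "jaw": 0}, {"offset": [0, 0, 0], "delta_rot": [0, 0, 0], "jaw": 0}, {"offset": [0, 0, 0], "delta_rot": [0, 0, 0], "jaw": 0}, {"offset": [0, 0, 0], "delta_rot": [0, 0, 0], "jaw": 0}, {"offset": [0, 0, 0], "delta_rot": [0, 0, 0], "jaw": 0}, {"offset": [0, 0, 0], "delta_rot": [0, 0, 0], "jaw": 0}, {"offset": [0, 0, 0], "delta_rot": [0, 0, 0], "jaw": 0}])

```text
time: 13.67
position: [0.6529, -0.0694, 0.2397]
tool_rot: [0.866, 0.031, -0.02, -0.498]
ft_force: [0.1, -0.6, 0.6]
grip_width: 0.0008
```

>>> drive_tool(plan=[{"offset": [0, 0, 0], "delta_rot": [0, 0, 0], "jaw": 0}, {"offset": [0, 0, 0], "delta_rot": [0, 0, 0], "jaw": 0}, {"offset": [0, 0, 0], "delta_rot": [0, 0, 0], "jaw": 0}, {"offset": [0, 0, 0], "delta_rot": [0, 0, 0], "jaw": 0}, {"offset": [0, 0, 0], "delta_rot": [0, 0, 0], "jaw": 0}, {"offset": [0, 0, 0], "delta_rot": [0, 0, 0], "jaw": 0}, {"offset": [0, 0, 0], "delta_rot": [0, 0, 0], "jaw": 0}, {"offset": [0, 0, 0], "delta_rot": [0, 0, 0], "jaw": 0}])

```text
time: 14.33
position: [0.6529, -0.0694, 0.2397]
tool_rot: [0.866, 0.031, -0.02, -0.498]
ft_force: [1.3, 0.1, -0.4]
grip_width: 0.0005
```

```bash
python3 red.py
```

```text
s5 (np.float64(315.26), np.float64(265.11))
s6 (np.float64(315.36), np.float64(265.06))
scene7 (np.float64(315.4), np.float64(265.06))
top7 (np.float64(261.86), np.float64(204.73))
14.33 (np.float64(315.35), np.float64(265.07)) (np.float64(261.86), np.float64(204.74))
14.43 (np.float64(315.37), np.float64(265.06)) (np.float64(261.86), np.float64(204.75))
14.53 (np.float64(315.34), np.float64(265.06)) (np.float64(261.86), np.float64(204.73))
```

The knob hasn't moved since the push: scene (315.4,265.1) against a locked prediction of (315.1,266.0). It is stationary and locked, so I'm handing in.

```bash
python3 -c "
from rig import *
print(hand_in())"
```

```text
the job is handed in; nothing more can be done
None
```

The lid is up and the stay is locked, and I handed the job in after about 14.6 s. I lifted the lid by its lip to about 1.30 rad, then pushed the red knob along case +x, 30° below level. A final push of about 28 N moved the tip only about 1 mm, so I took the stay to be on its stop. I then drew the arm back clear of the case.

**Last checks:**
- **Knob position:** it stayed fixed to within 0.1 px for over 4 s with the robot clear. Scene camera read (315.4, 265.1) against a locked prediction of (315.1, 266.0). Top camera read (261.9, 204.7) against (261.3, 206.3). In the top view the column fits locked, while the row alone lies slightly nearer the straight prediction (205.4).
- **Wrist view:** it could not tell locked from straight, because the two predictions are only 3 px apart. It read row 233.5, against 230 for locked and 233 for straight.
- **A false alarm:** an early thresholded reading suggested the knob had shifted about 1 px. A weighted re-measurement showed no movement.
- **Bottles and bin:** the bottles look unmoved in the last top picture. The arm partly hid the bin there, so I did not check its position closely, but nothing came near it.

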